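Brush out two flasks and count four formula pots onto the tray

ROBOT

A 7-joint arm with a two-finger parallel gripper is mounted at the origin on the work surface. World frame = base frame: x ahead of the robot, y to its left, z up, the work surface at z = 0. Lengths are in m, angles in rad, forces in N, time in s.
With the tool pointing down it reaches from about 0.4 to 0.85 m from the base axis. Payload 4.4 kg.
Tool frame: the origin (TCP) lies on the centre line of the jaws, within the pads' length; the fingertips stand 22 mm ahead of it and the grasp point (between the pads) lies 3 mm ahead of it; z points along the fingers, y is the line along which they close (so a half turn about z gives the same grasp; the last joint's range is limited). The gripper opens to 94 mm and grips with 3 to 60 N. Pads are 16 mm wide; open, the fingers measure 119 mm over their backs; the gripper's body (75 mm by 177 mm) begins 78 mm behind the grasp point.
Start: joints at [1.237, 0.628, 0.038, 1.517, -0.027, 0.996, -0.02], TCP at [0.172, -0.627, 0.227] pointing down, gripper open.
Joint ranges: [-3.06, 3.06], [-0.37, 2.12], [-1.25, 1.32], [0.18, 2.47], [-1.1, 4.24], [0.23, 1.98], [-2.94, 2.94]. Speed limits (rad/s): [2.57, 2.57, 3.14, 3.14, 3.14, 3.14, 3.14].

INTERFACE

Orientations are given as a unit quaternion [x, y, z, w].
In Python, from workcell import observe, eyes, sign_off, spotter gives the robot as it stands. The module is installed in compiled form; this text tells all that it offers.
- The arm moves only by the tool play_rows, never from a script. Its argument "commands" is a list of rows, each a list of 6 numbers: the shift along the tool's x, y, z in m, then the turn, a rotation vector about the tool's x, y, z in rad. A call has 1 to 8 rows; each row shifts and turns the commanded pose from where the row before left it, along the tool's axes as they then stand; what a row does not reach is not made up. A row lasts 1/8 s, in which the tool goes at most 62.5 mm and 10.7 degrees, less where a joint would pass 70% of its speed; a pose out of reach is approached as far as the arm can. A call is refused whole if a number of a shift passes 0.0625 or a number of a turn 0.188, either way. A call with a gripper value outside its range is refused whole. "jaw" is the finger opening in m, from 0 to 0.094, set as the call begins (left out, the last holds). The fingers move at their own pace and stop on an object; "grip_force" is the grip in N (left out, the last holds). Time passes only in rows, so rows that do not move let the fingers close. It gives the time, the measured TCP pose, the force, the opening and the grip force at its end, in the units of the state.
- observe(): the state, without advancing time (a new reading comes with each control period).
- eyes.snapshot(name): name is "scene" or "top"; returns a dict with "img" (420x560x3 uint8, blue, green, red), "K" (3x3 intrinsics, pixels), "view" (4x4, takes a point from world to camera coordinates). Camera axes: x right, y down, z forward; pixel columns grow to the right and rows downward; lengths in m; the calibration is good to about 2 mm. A picture is of the moment at which its call begins. There is no depth.
- sign_off(): hands the job in; it is judged then, once.
Trained networks look in a picture, given as the dict that the camera call returned (one of the last four; its "shot" number tells which), for a name from the list of things; names that differ only in an ending like _2 or _b are one class to them, and where a whole thing is asked for, a point or a joint stands for the part that bears it (a point fixed in the world has none). Each returns a list of dicts, best first, with "p" (0 to 1); they miss things now and then, are a little off and sometimes report something else, mostly with a low value. They report only what shows in the picture. A call takes as long as a camera call. They do not tell look-alikes from the thing itself.
- spotter.recognise(picture, name): "extent" ([centre column, centre row, width, height] in pixels, round what is visible of it).
- spotter.spot_point(picture, name): "location" ([column, row] in pixels: a listed point, or the origin of a listed thing).
The state is a dict: "time_s": time; "qpos": joint angles; "qvel": joint speeds; "joint_efforts": joint torques, N m; "tcp_pos": TCP position; "orientation": TCP orientation; "wrist_force": force on the tool from outside, world axes, zero at the start; "moment": the same for the moment, N m; "width": finger opening in m; "grasp_force": force on a finger pad.
Only numpy, scipy, OpenCV 4.12 (cv2) and the standard library are available. Lean on these libraries where they do the work, as an engineer would, in place of code of your own. Each camera call takes 0.05 s, during which the arm holds its last target. There are 200 camera calls.

TASK

Get the baby's things ready for the day: take the bottle brush from its stand and brush out the pink flask and then the blue one with two full strokes each, every stroke right down to the bottom and up again to the flask's mouth; then stand the brush back in its stand, head down, and let go. After that make up the round tray to exactly four formula pots, counting any that already stand in it, each upright on the tray's floor; the pots left over stay standing on the worktop. Do not disturb the other bottles, the jar or the tumbler.

Things in the scene. Friction and masses are not known exactly. Their poses are not given: they have to be found in the camera images.
- pink_flask: wide-mouthed pink flask to be brushed out, open at the top, fixed fast upright in a black rubber foot (foot 90 mm across, 8 mm high). Flask 74 mm across outside, 64 mm inside, straight walls 5 mm thick, rim 130 mm above the worktop, inner floor 13 mm above it. It does not move. Origin on the worktop on its axis, z up
- pink_in (a point): point at the centre of the pink flask's inner floor, 13 mm above the worktop
- blue_flask: wide-mouthed blue flask to be brushed out, open at the top, fixed fast upright in a black rubber foot (foot 90 mm across, 8 mm high). Flask 74 mm across outside, 64 mm inside, straight walls 5 mm thick, rim 130 mm above the worktop, inner floor 13 mm above it. It does not move. Origin on the worktop on its axis, z up
- blue_in (a point): point at the centre of the blue flask's inner floor, 13 mm above the worktop
- stand: white funnel-shaped plastic brush stand, fixed to the worktop and open at the top, rim 96 mm high and 68 mm wide inside; narrows to 48 mm inside at its floor, 10 mm above the worktop; round foot 90 mm across. Origin on the worktop on its axis, z up. The two flasks and the stand change places from start to start
- stand_in (a point): centre of the brush stand's inner floor, 10 mm above the worktop
- brush: bottle brush, 205 mm long, about 70 g, standing loosely head down in the stand and leaning up to about 0.15 rad. Stiff white and blue head 36 mm across and 75 mm long at its lower end, thin white stem 12 mm across from 75 to 110 mm, blue round handle 20 mm across from 110 to 205 mm. Origin at the bottom end of the head, z along the brush towards the top of the handle
- brush_tip (a point): the bottom end of the brush head, on its axis (the brush's origin)
- brush_grip (a point): point on the axis of the brush's handle, 165 mm above its bottom end, a good place to hold it
- tray: round light-wood tray for the pots, 244 mm across outside, inside 115 mm in radius, floor 6 mm thick, rim 18 mm high; fixed to the worktop. Origin under its centre, z up
- tray_in (a point): centre of the tray's floor, 6 mm above the worktop
- pot1: formula pot, a squat closed white cylinder with a mint-green lid, 60 mm across, 50 mm high, about 90 g; origin at the centre of its underside, z up. Stands on the worktop to the robot's right at the start; all pots are alike
- pot2: formula pot, a squat closed white cylinder with a mint-green lid, 60 mm across, 50 mm high, about 90 g; origin at the centre of its underside, z up. Stands on the worktop to the robot's right at the start; all pots are alike
- pot3: formula pot, a squat closed white cylinder with a mint-green lid, 60 mm across, 50 mm high, about 90 g; origin at the centre of its underside, z up. Stands on the worktop to the robot's right at the start; all pots are alike
- pot4: formula pot, a squat closed white cylinder with a mint-green lid, 60 mm across, 50 mm high, about 90 g; origin at the centre of its underside, z up. Stands on the worktop to the robot's right at the start; all pots are alike
- pot5: formula pot, a squat closed white cylinder with a mint-green lid, 60 mm across, 50 mm high, about 90 g; origin at the centre of its underside, z up. Stands on the worktop to the robot's right at the start; all pots are alike; absent in some runs
- pot6: formula pot, a squat closed white cylinder with a mint-green lid, 60 mm across, 50 mm high, about 90 g; origin at the centre of its underside, z up. When present it stands in the tray already at the start; absent in some runs; all pots are alike
- tumbler: bystander: orange tumbler among the pots, 68 mm across, 80 mm high, origin at the centre of its underside; loose, leave it alone
- jar: bystander: small amber jar with a steel lid, 64 mm across, 85 mm high, origin at the centre of its underside; loose, leave it alone
- feeder_blue: bystander: pale feeding bottle with a blue cap, 58 mm across, 160 mm high, origin at the centre of its underside; loose, leave it alone
- feeder_yellow: bystander: pale feeding bottle with a yellow cap, 58 mm across, 160 mm high, origin at the centre of its underside; loose, leave it alone
- soap: bystander: yellow washing-up bottle with a red cap, 68 mm across, 190 mm high, origin at the centre of its underside; loose, leave it alone
There are look-alikes about, which are no part of the job. Leave any black look-alike of the pot2 alone.

How it is judged:
By the outcome, as a careful person would: the job done as asked, in the order asked, and still so for the second after the job is handed in, with the robot touching nothing.
Of pot5, pot6 only 1 to 2 are there at a start; the rules pass over those that are not, and their reading is None.
At some moment in a run one of pot1, pot2, pot3, pot4 may be knocked a few centimetres aside while the robot is not near it.
It also fails if it takes over 184 s, if anything falls off the work surface, if the arm or the gripper's body presses on something with over 40 N, if the wrist force passes 120 N, or if a joint passes its speed limit or range.

## Working session

There is one attempt and no reset: what is moved stays moved. The work goes in short steps, Python scripts to look and compute and a tool call to move; the robot and the scene stay as the last step left them, time stands still between calls to the robot, and variables do not carry over. Pictures are saved under pics/ and viewed, at most 14 in all, crops included, and the job is handed in when it is done.

Besides the shell and the picture viewer there is one more tool, called after "Request:" in YAML: its name, and indented under it one key for each argument. play_rows: Moves the arm, as the interface text tells. Its arguments: {"type":"object","properties":{"commands":{"type":"array"},"jaw":{"type":"number"},"grip_force":{"type":"number"}},"required":["commands"]}

```bash
mkdir -p pics; cat > h.py <<'E'
import numpy as np, cv2
from workcell import observe, eyes, sign_off, spotter
from scipy.spatial.transform import Rotation as R
def ray(s,px):
    V=np.array(s["view"]);K=np.array(s["K"])
    d=V[:3,:3].T@np.linalg.inv(K)@np.array([px[0],px[1],1.])
    return -V[:3,:3].T@V[:3,3], d/np.linalg.norm(d)
def atz(s,px,z):
    o,d=ray(s,px); return o+d*(z-o[2])/d[2]
def proj(s,p):
    V=np.array(s["view"]);K=np.array(s["K"])
    c=K@(V[:3,:3]@np.array(p)+V[:3,3]); return c[:2]/c[2]
def tri(a,pa,b,pb):
    (o1,d1),(o2,d2)=ray(a,pa),ray(b,pb)
    t=np.linalg.lstsq(np.c_[d1,-d2],o2-o1,rcond=None)[0]
    p,q=o1+t[0]*d1,o2+t[1]*d2
    return (p+q)/2,np.linalg.norm(p-q)
E
python3 - <<'E'
from h import *
np.set_printoptions(precision=4,suppress=True)
s=observe();print(s)
a=eyes.snapshot("scene");b=eyes.snapshot("top")
cv2.imwrite("pics/s0.png",a["img"]);cv2.imwrite("pics/t0.png",b["img"])
print([ray(x,(280,210)) for x in (a,b)])
for n in ["pink_in","blue_in","stand_in","tray_in","brush_tip","brush_grip","pink_flask","blue_flask","stand","tray","brush","pot1","tumbler","jar","feeder_blue","feeder_yellow","soap"]:
    z={"pink_in":.013,"blue_in":.013,"stand_in":.01,"tray_in":.006}.get(n,0)
    for k,x in (("S",a),("T",b)):
        print(n,k,[(round(r["p"],2),np.round(r["location"],1),atz(x,r["location"],z)[:2]) for r in spotter.spot_point(x,n)][:9])
E
```

```text
{'time_s': 0.0, 'qpos': array([ 1.2372,  0.6293,  0.0384,  1.5183, -0.027 ,  0.9963, -0.02  ]), 'qvel': array([-0.0001, -0.0006,  0.0002, -0.0017,  0.0017, -0.0004, -0.0007]), 'joint_efforts': array([  0.0001, -54.9736,   1.143 , -18.6635,  -0.0524,   0.0238,
         0.0002]), 'tcp_pos': array([ 0.1719, -0.6262,  0.2266]), 'orientation': array([ 0.991 ,  0.1335, -0.0001, -0.0009]), 'wrist_force': array([ 0.0803, -0.4418,  0.3322]), 'moment': array([-0.0497, -0.006 , -0.05  ]), 'grasp_force': 0.0, 'width': 0.09372024280088485}
[(array([ 1.5361, -0.1754,  0.9695]), array([-0.7505,  0.0868, -0.6552])), (array([ 0.5139, -0.0415,  1.1597]), array([ 0.0515,  0.0141, -0.9986]))]
pink_in S [(0.8, array([421.6, 221.3]), array([0.5526, 0.4031])), (0.5, array([293.6, 289.9]), array([ 0.7809, -0.0511])), (0.46, array([301.2, 227.2]), array([0.5325, 0.009 ]))]
pink_in T [(0.9, array([136.4, 219.2]), array([0.5454, 0.4081]))]
blue_in S [(0.62, array([389.2, 246.5]), array([0.6507, 0.2632]))]
blue_in T [(0.76, array([183.1, 192. ]), array([0.6277, 0.2681]))]
stand_in S [(0.95, array([391.7, 195. ]
[... 2844 characters left out ...]
([353.2, 201.8]), array([0.4134, 0.2111]))]
jar T [(0.83, array([200.9, 260. ]), array([0.4221, 0.2145]))]
feeder_blue S []
feeder_blue T [(0.74, array([236.4, 154.5]), array([0.7446, 0.109 ])), (0.51, array([155.1, 265.9]), array([0.4043, 0.3533]))]
feeder_yellow S [(0.56, array([294.4, 293. ]), array([ 0.7817, -0.0487]))]
feeder_yellow T [(0.89, array([291.6, 145.6]), array([ 0.772 , -0.0607])), (0.54, array([135.9, 218.5]), array([0.5479, 0.4148]))]
soap S [(0.52, array([400.3, 154.9]), array([0.1511, 0.4686])), (0.41, array([294.7, 292.4]), array([ 0.7797, -0.0476]))]
soap T [(0.63, array([339. , 262.7]), array([ 0.4144, -0.2033])), (0.58, array([134.3, 173. ]), array([0.6878, 0.4228]))]
```

View pics/s0.png

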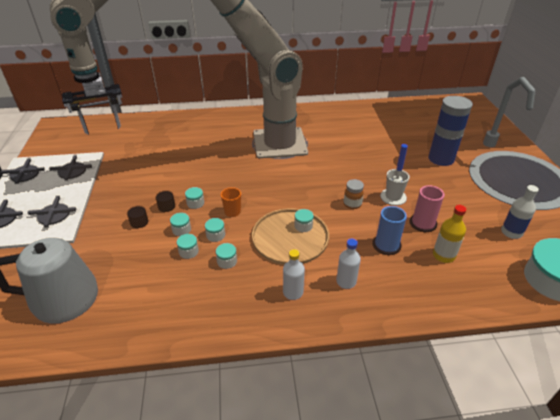

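View pics/t0.png

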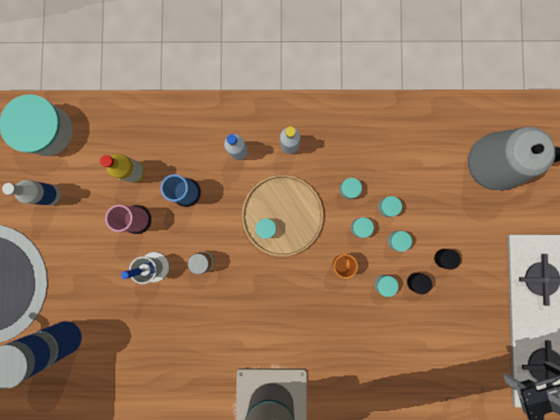

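The scene view shows the brush in its stand (~400,175), with pink (428,207) and blue (390,230) to its left. The tray is at (290,235) with one pot already in it, and five mint pots stand to the robot's right. The two black look-alikes are at top view (447,259) and (419,283). So the tray needs 3 more pots. Next I'll refine the flask, stand and brush poses.

```bash
cat >> h.py <<'E'
def circ(p,r,z,n=40):
    t=np.linspace(0,2*np.pi,n,endpoint=False);return np.c_[p[0]+r*np.cos(t),p[1]+r*np.sin(t),np.full(n,z)]
def sil(s,p,parts):
    m=np.zeros(s["img"].shape[:2],np.uint8)
    for r0,z0,r1,z1 in parts:
        pts=np.array([proj(s,q) for q in np.r_[circ(p,r0,z0),circ(p,r1,z1)]],np.float32)
        cv2.fillConvexPoly(m,np.round(cv2.convexHull(pts)*16).astype(np.int32),1,shift=4)
    return m>0
def fit(views,masks,p0,parts):
    from scipy.optimize import minimize
    def c(p):
        e=0
        for s,m in zip(views,masks):
            x=sil(s,p,parts); e+=1-(x&m).sum()/max(1,(x|m).sum())
        return e
    g=min(([p0[0]+i*.004,p0[1]+j*.004] for i in range(-5,6) for j in range(-5,6)),key=c)
    r=minimize(c,g,method="Nelder-Mead",options=dict(initial_simplex=[g,[g[0]+.003,g[1]],[g[0],g[1]+.003]],xatol=2e-4,fatol=1e-4))
    return r.x,r.fun
def hsv(s,lo,hi): return cv2.inRange(cv2.cvtColor(s["img"],cv2.COLOR_BGR2HSV),np.array(lo),np.array(hi))>0
def near(s,m,p,rad):
    yy,xx=np.mgrid[:m.shape[0],:m.shape[1]];c=proj(s,p);return m&(np.hypot(xx-c[0],yy-c[1])<rad)
E
python3 - <<'E'
from h import *
np.set_printoptions(precision=4,suppress=True)
a=eyes.snapshot("scene");b=eyes.snapshot("top")
for n,p,lo,hi in (("pink",(.549,.405),(150,50,60),(179,255,255)),("blue",(.632,.266),(100,80,40),(125,255,255))):
    ms=[near(s,hsv(s,lo,hi),(*p,.07),40) for s in (a,b)]
    print(n,[m.sum() for m in ms],*[fit([s for s,_ in v],[m for _,m in v],p,[(.037,.008,.037,.13)]) for v in ([(a,ms[0]),(b,ms[1])],[(b,ms[1])],[(a,ms[0])])])
ms=[hsv(s,(100,120,60),(125,255,255)) for s in (a,b)]
L=[]
for s,m,r in ((a,ms[0],(slice(140,185),slice(388,415))),(b,ms[1],(slice(255,290),slice(112,155)))):
    k=np.zeros_like(m);k[r]=m[r];n,l,st,ce=cv2.connectedComponentsWithStats(k.astype(np.uint8));i=1+np.argmax(st[1:,4])
    y,x=np.nonzero(l==i);P=np.c_[x,y];c=P.mean(0);u=np.linalg.svd(P-c)[2][0];t=(P-c)@u;print(st[i],c,u,c+u*t.min(),c+u*t.max());L.append((c,u,t.min(),t.max()))
# line = intersection of planes
(ca,ua,*_),(cb,ub,*_)=L
pl=[]
for s,c,u in ((a,ca,ua),(b,cb,ub)):
    o,d1=ray(s,c-8*u);_,d2=ray(s,c+8*u);nn=np.cross(d1,d2);nn/=np.linalg.norm(nn);pl.append((nn,nn@o))
d=np.cross(pl[0][0],pl[1][0]);d/=np.linalg.norm(d);d*=np.sign(d[2])
for z in (.01,.125,.17,.21):
    q=np.linalg.solve(np.array([pl[0][0],pl[1][0],[0,0,1]]),[pl[0][1],pl[1][1],z]);print(z,q,proj(a,q),proj(b,q))
print("dir",d)
print(tri(a,(400,157.2),b,(130.9,274.6)))
for n in ("stand","brush"):print(n,[ (r["p"],r["extent"]) for s in (a,b) for r in spotter.recognise(s,n)[:2]])
cr=np.vstack([cv2.resize(s["img"][y:y+100,x:x+200],None,fx=4,fy=3,interpolation=cv2.INTER_CUBIC) for s,x,y in ((a,330,130),(b,80,160))]);cv2.imwrite("pics/c1.png",cr)
# pots
for s in (b,):
    m=hsv(s,(70,60,80),(95,255,255));n,l,st,ce=cv2.connectedComponentsWithStats(m.astype(np.uint8))
    for i in range(1,n):
        if st[i,4]>150:print(st[i],atz(s,ce[i],.046)[:2])
E
```

```text
pink [np.int64(976), np.int64(970)] (array([0.5474, 0.4109]), np.float64(0.17201685774491948)) (array([0.546 , 0.4114]), np.float64(0.05733722060252677)) (array([0.5494, 0.4117]), np.float64(0.10296846011131722))
blue [np.int64(986), np.int64(834)] (array([0.6297, 0.2621]), np.float64(0.23903415308414444)) (array([0.6286, 0.2626]), np.float64(0.07023411371237454)) (array([0.6278, 0.2661]), np.float64(0.1660929432013769))
[398 144   9  26  94] [401.9362 155.7872] [-0.2073  0.9783] [404.4152 144.088 ] [399.0876 169.2305]
[121 268  21  11 125] [130.984 272.976] [-0.9595  0.2818] [141.0093 270.0316] [121.2456 275.8362]
0.01 [0.4027 0.3585 0.01  ] [393.7513 194.4139] [152.2244 266.7376]
0.125 [0.4021 0.3583 0.125 ] [399.4534 167.5041] [137.4305 271.0826]
0.17 [0.4019 0.3583 0.17  ] [401.8486 156.2006] [130.7027 273.0586]
0.21 [0.4017 0.3582 0.21  ] [404.0623 145.7536] [124.1853 274.9728]
dir [-0.005  -0.0012  1.    ]
(array([0.3969, 0.3576, 0.1635]), np.float64(0.005106939324476934))
stand [(0.72, [393.4, 184.8, 29.0, 31.5]), (0.8, [149.0, 268.1, 39.2, 33.6])]
brush [(0.75, [399.4, 161.9, 15.6, 34.0]), (0.63, [138.5, 268.4, 31.6, 16.5]), (0.31, [202.3, 263.4, 23.6, 24.9])]
[   0   95   58   58 2662] [0.8306 0.7239]
[341 178  21  20 335] [ 0.6369 -0.2339]
[381 196  21  21 340] [ 0.5831 -0.3496]
[256 219  20  20 318] [0.5183 0.0166]
[353 218  21  20 339] [ 0.5212 -0.2668]
[391 231  21  20 341] [ 0.4821 -0.3767]
[377 276  21  21 350] [ 0.3524 -0.3351]
```

View pics/c1.png

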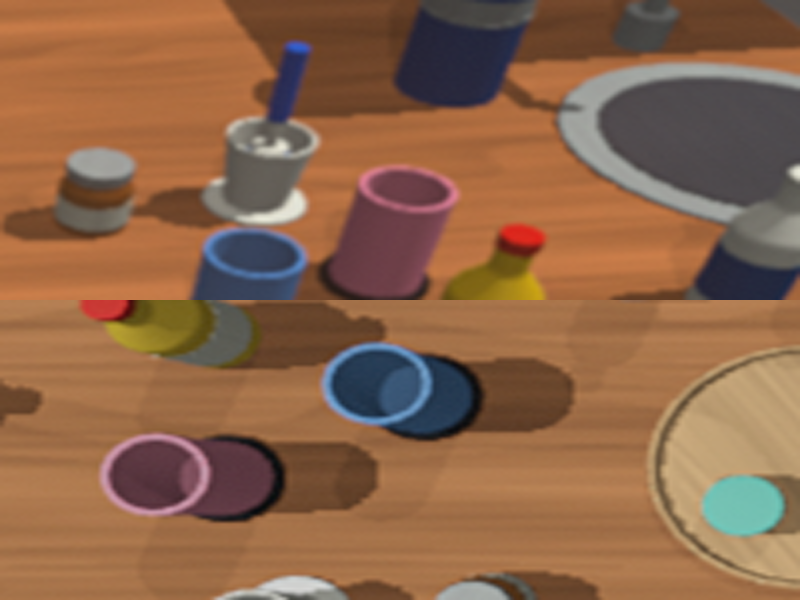

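The crop shows the brush nearly upright in the stand, handle top at about (404,145) in the scene view. I'll move to above it with yaw zeroed.

Request:
play_rows:
  commands:
    - [0,0,-0.0375,0,0,0.134]
    - [0,0,-0.0375,0,0,0.134]
    - [0.027,-0.045,0,0,0,0]
    - [0.027,-0.045,0,0,0,0]
    - [0.027,-0.045,0,0,0,0]
    - [0.027,-0.045,0,0,0,0]
    - [0.027,-0.045,0,0,0,0]
    - [0.027,-0.045,0,0,0,0]
  jaw: 0.094

```text
time_s: 3.1
tcp_pos: [0.3349, -0.3554, 0.3027]
orientation: [1.0, -0.0, 0.0, 0.0]
wrist_force: [0.5, -0.1, 0.2]
width: 0.0942
grasp_force: 0.0
```

Request:
play_rows:
  commands:
    - [0.027,-0.045,0,0,0,0]
    - [0.027,-0.045,0,0,0,0]
    - [0.027,-0.045,0,0,0,0]
    - [0.027,-0.045,0,0,0,0]
    - [0.027,-0.045,0,0,0,0]
    - [0.027,-0.045,0,0,0,0]

```text
time_s: 3.85
tcp_pos: [0.497, -0.0855, 0.3028]
orientation: [1.0, -0.0, 0.0, 0.0]
wrist_force: [0.3, -1.4, 0.1]
width: 0.0939
grasp_force: 0.0
```

Request:
play_rows:
  commands:
    - [-0.012,-0.055,0,0,0,0]
    - [-0.012,-0.055,0,0,0,0]
    - [-0.012,-0.055,0,0,0,0]
    - [-0.012,-0.055,0,0,0,0]
    - [-0.012,-0.055,0,0,0,0]
    - [-0.012,-0.055,0,0,0,0]
    - [-0.012,-0.055,0,0,0,0]
    - [0,0,0,0,0,0]

```text
time_s: 4.85
tcp_pos: [0.4101, 0.3031, 0.3026]
orientation: [1.0, 0.004, -0.0, -0.001]
wrist_force: [0.5, -1.1, 1.1]
width: 0.0942
grasp_force: 0.0
```

Request:
play_rows:
  commands:
    - [-0.009,-0.055,0,0,0,0]
    - [0,0,0.04,0,0,0]
    - [0,0,0.04,0,0,0]
    - [0,0,0.0276,0,0,0]
    - [0,0,0.02,0,0,0]
    - [0,0,0,0,0,0]

```text
time_s: 5.6
tcp_pos: [0.4031, 0.3512, 0.1737]
orientation: [1.0, -0.001, -0.001, 0.001]
wrist_force: [0.5, 0.6, 0.2]
width: 0.0938
grasp_force: 0.0
```

```bash
python3 - <<'E'
from h import *
a=eyes.snapshot("scene");b=eyes.snapshot("top");print(observe()["tcp_pos"],observe()["orientation"])
cr=np.vstack([cv2.resize(s["img"][y:y+75,x:x+150],None,fx=5,fy=4,interpolation=cv2.INTER_CUBIC) for s,x,y in ((a,330,130),(b,70,230))]);cv2.imwrite("pics/c2.png",cr)
E
```

```text
[0.40394694 0.35266199 0.17547541] [ 9.99999734e-01 -6.29676313e-04  3.63742864e-04 -4.77207630e-05]
```

View pics/c2.png

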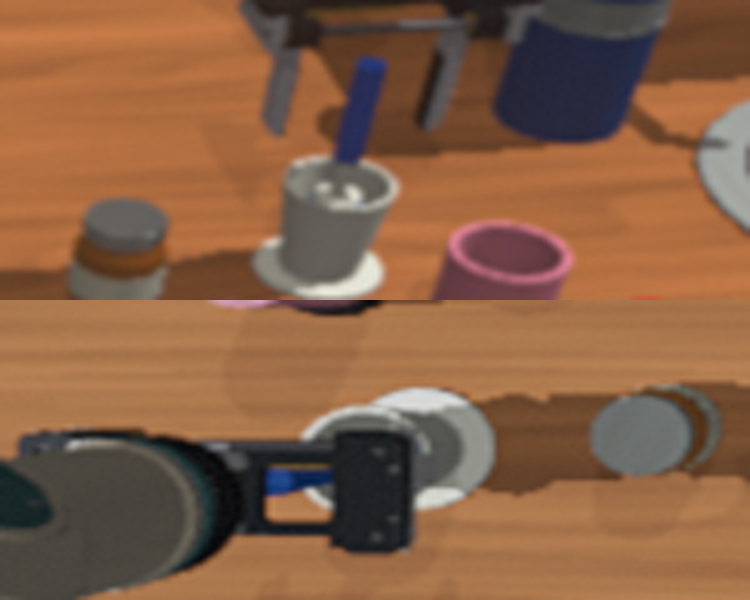

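The handle sits between the fingers, with the jaw bars either side of it in both views. I'll centre by 5 mm and close.

Request:
play_rows:
  commands:
    - [-0.001,-0.005,0,0,0,0]
    - [0,0,0,0,0,0]
    - [0,0,0,0,0,0]
    - [0,0,0,0,0,0]
    - [0,0,0,0,0,0]
    - [0,0,0,0,0,0]
    - [0,0,0,0,0,0]
    - [0,0,0,0,0,0]
  jaw: 0.0
  grip_force: 30

```text
time_s: 6.7
tcp_pos: [0.4022, 0.3581, 0.1748]
orientation: [1.0, -0.0, -0.0, 0.0]
wrist_force: [-0.1, -1.0, -1.2]
width: 0.0198
grasp_force: 30.0
```

Gripped at 19.8 mm. I'll lift it out and check the tip.

Request:
play_rows:
  commands:
    - [0,0,-0.03,0,0,0]
    - [0,0,-0.05,0,0,0]
    - [0,0,-0.055,0,0,0]
    - [0,0,-0.05,0,0,0]
    - [0,0,-0.02,0,0,0]
    - [0,0,0,0,0,0]

```text
time_s: 7.45
tcp_pos: [0.4027, 0.3586, 0.3812]
orientation: [1.0, -0.0, 0.001, -0.001]
wrist_force: [0.2, -0.4, -0.9]
width: 0.0196
grasp_force: 30.0
```

```bash
python3 - <<'E'
from h import *
np.set_printoptions(precision=4,suppress=True)
a=eyes.snapshot("scene");b=eyes.snapshot("top");o=observe();print(o["tcp_pos"],o["wrist_force"],o["width"])
for n in ("brush_tip","brush_grip"):
    for s in (a,b):
        print(n,[(r["p"],r["location"],proj(s,o["tcp_pos"]-[0,0,.168 if n=="brush_tip" else .003])) for r in spotter.spot_point(s,n)[:2]])
cv2.imwrite("pics/c3.png",cv2.resize(a["img"][90:220,330:490],None,fx=4,fy=4,interpolation=cv2.INTER_CUBIC))
E
```

```text
[0.4018 0.3576 0.3788] [ 0.001  -0.0285 -0.1736] 0.01979059476381655
brush_tip [(0.85, [405.4, 145.7], array([403.9261, 145.5802]))]
brush_tip [(0.82, [120.1, 274.2], array([124.3082, 274.9769]))]
brush_grip [(0.84, [413.8, 97.4], array([414.1629,  98.0943]))]
brush_grip []
```

View pics/c3.png

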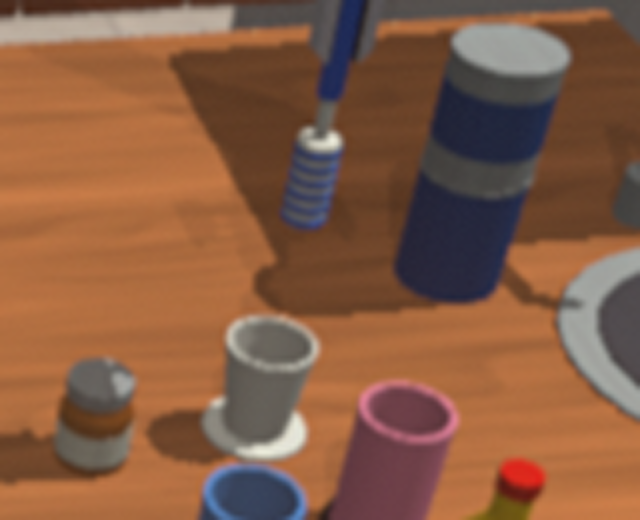

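The brush is in hand and nearly vertical; its tip is at about (406,145) in the scene view. Moving over the pink flask, down to its mouth.

Request:
play_rows:
  commands:
    - [0.048,-0.017,0,0,0,0]
    - [0.048,-0.017,0,0,0,0]
    - [0.049,-0.016,0,0,0,0]
    - [0,0,0,0,0,0]
    - [0,0,0.035,0,0,0]
    - [0,0,0,0,0,0]

```text
time_s: 8.5
tcp_pos: [0.545, 0.4068, 0.3419]
orientation: [1.0, 0.0, -0.003, 0.002]
wrist_force: [0.2, -0.5, -0.8]
width: 0.0195
grasp_force: 30.0
```

```bash
python3 - <<'E'
from h import *
np.set_printoptions(precision=4,suppress=True)
a=eyes.snapshot("scene");b=eyes.snapshot("top");o=observe();t=o["tcp_pos"];print(t)
A=spotter.spot_point(a,"brush_tip")[:1];B=spotter.spot_point(b,"brush_tip")[:1];print(A,B)
for s,r in((a,A),(b,B)):
    if r: print(atz(s,r[0]["location"],t[2]-.168))
cv2.imwrite("pics/c4.png",np.hstack([cv2.resize(s["img"][y:y+110,x:x+80],None,fx=5,fy=5,interpolation=cv2.INTER_CUBIC) for s,x,y in ((a,390,120),(b,80,180))]))
E
```

```text
[0.5467 0.4081 0.3455]
[{'location': [433.4, 180.4], 'p': 0.64}] [{'location': [110.5, 215.6], 'p': 0.54}]
[0.5499 0.4051 0.1775]
[0.5502 0.4111 0.1775]
```

View pics/c4.png

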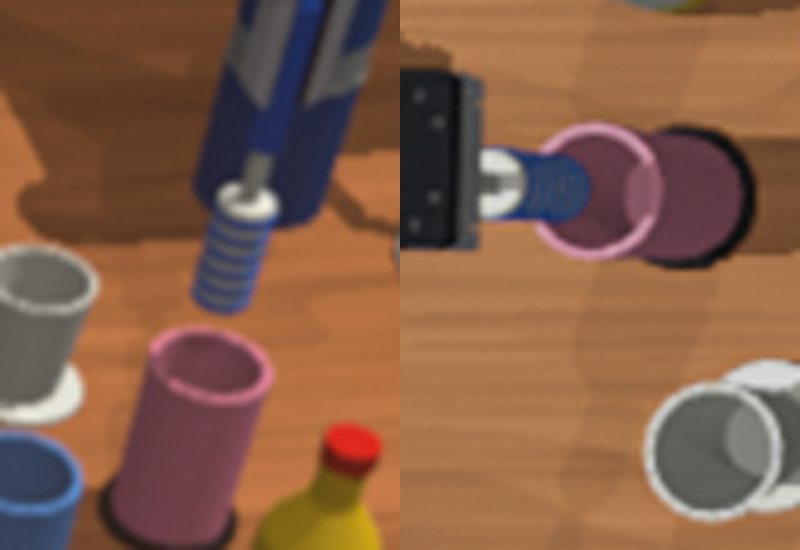

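The tip is ~3 mm off the flask axis and still above the mouth. Next: nudge it over and go down in steps.

Request:
play_rows:
  commands:
    - [-0.002,-0.003,0,0,0,0]
    - [0,0,0.04,0,0,0]
    - [0,0,0.04,0,0,0]
    - [0,0,0.04,0,0,0]
    - [0,0,0.03,0,0,0]
    - [0,0,0,0,0,0]
    - [0,0,0,0,0,0]

```text
time_s: 9.57
tcp_pos: [0.546, 0.412, 0.1967]
orientation: [1.0, -0.0, 0.001, -0.001]
wrist_force: [-0.3, -0.5, -0.9]
width: 0.0193
grasp_force: 30.0
```

Request:
play_rows:
  commands:
    - [0,0,0.005,0,0,0]
    - [0,0,0.005,0,0,0]
    - [0,0,0,0,0,0]

```text
time_s: 9.95
tcp_pos: [0.5451, 0.4109, 0.1847]
orientation: [1.0, -0.0, -0.0, 0.0]
wrist_force: [0.1, -0.3, -0.8]
width: 0.0195
grasp_force: 30.0
```

Request:
play_rows:
  commands:
    - [0,0,0.002,0,0,0]
    - [0,0,0.002,0,0,0]
    - [0,0,0,0,0,0]

```text
time_s: 10.32
tcp_pos: [0.5452, 0.411, 0.1807]
orientation: [1.0, -0.0, -0.0, 0.0]
wrist_force: [-1.2, -0.5, -1.0]
width: 0.02
grasp_force: 30.0
```

Request:
play_rows:
  commands:
    - [0,0,0.002,0,0,0]
    - [0,0,0,0,0,0]
    - [0,0,0,0,0,0]

```text
time_s: 10.7
tcp_pos: [0.5453, 0.4111, 0.1789]
orientation: [1.0, -0.0, 0.0, -0.0]
wrist_force: [0.6, -0.3, -0.6]
width: 0.0195
grasp_force: 30.0
```

Request:
play_rows:
  commands:
    - [0,0,0.002,0,0,0]
    - [0,0,0,0,0,0]
    - [0,0,0,0,0,0]

```text
time_s: 11.08
tcp_pos: [0.5455, 0.4113, 0.1777]
orientation: [1.0, -0.0, 0.0, -0.0]
wrist_force: [-1.2, -0.7, 5.7]
width: 0.0197
grasp_force: 30.0
```

Floor contact at TCP z≈0.1777, so the tip is 0.165 below the TCP. Now up to the mouth, then the second stroke.

Request:
play_rows:
  commands:
    - [0,0,-0.042,0,0,0]
    - [0,0,-0.042,0,0,0]
    - [0,0,-0.042,0,0,0]
    - [0,0,0,0,0,0]
    - [0,0,0,0,0,0]

```text
time_s: 11.7
tcp_pos: [0.5447, 0.4106, 0.3017]
orientation: [1.0, -0.0, -0.001, 0.001]
wrist_force: [-0.7, -0.5, -1.2]
width: 0.0192
grasp_force: 30.0
```

Request:
play_rows:
  commands:
    - [0,0,0.042,0,0,0]
    - [0,0,0.042,0,0,0]
    - [0,0,0.035,0,0,0]
    - [0,0,0.006,0,0,0]
    - [0,0,0.001,0,0,0]
    - [0,0,0,0,0,0]

```text
time_s: 12.45
tcp_pos: [0.5438, 0.4099, 0.1756]
orientation: [1.0, -0.0, -0.002, 0.001]
wrist_force: [-1.0, -1.3, 2.0]
width: 0.0198
grasp_force: 30.0
```

Request:
play_rows:
  commands:
    - [0,0,-0.042,0,0,0]
    - [0,0,-0.042,0,0,0]
    - [0,0,-0.042,0,0,0]
    - [0,0,0,0,0,0]
    - [0,0,0,0,0,0]
    - [0,0,-0.04,0,0,0]
    - [0,0,0,0,0,0]

```text
time_s: 13.32
tcp_pos: [0.5459, 0.4117, 0.3436]
orientation: [1.0, -0.0, 0.001, -0.001]
wrist_force: [0.3, -0.0, -1.0]
width: 0.0195
grasp_force: 30.0
```

Request:
play_rows:
  commands:
    - [0.0205,0.0368,0,0,0,0]
    - [0.0205,0.0368,0,0,0,0]
    - [0.0205,0.0368,0,0,0,0]
    - [0.0205,0.0368,0,0,0,0]
    - [0,0,0,0,0,0]
    - [0,0,0,0,0,0]

```text
time_s: 14.08
tcp_pos: [0.6262, 0.2644, 0.3409]
orientation: [1.0, 0.0, -0.002, 0.0]
wrist_force: [-0.6, 0.5, -0.3]
width: 0.0195
grasp_force: 30.0
```

```bash
python3 - <<'E'
from h import *
np.set_printoptions(precision=4,suppress=True)
a=eyes.snapshot("scene");b=eyes.snapshot("top");o=observe();t=o["tcp_pos"];print(t)
for s in (a,b):
    for r in spotter.spot_point(s,"brush_tip")[:1]: print(r,atz(s,r["location"],t[2]-.165))
cv2.imwrite("pics/c5.png",np.hstack([cv2.resize(s["img"][y:y+110,x:x+80],None,fx=5,fy=5,interpolation=cv2.INTER_CUBIC) for s,x,y in ((a,350,150),(b,130,150))]))
E
```

```text
[0.626  0.2656 0.3418]
{'location': [398.4, 203.0], 'p': 0.72} [0.6389 0.2666 0.1768]
{'location': [340.7, 260.1], 'p': 0.71} [ 0.4362 -0.183   0.1768]
```

View pics/c5.png

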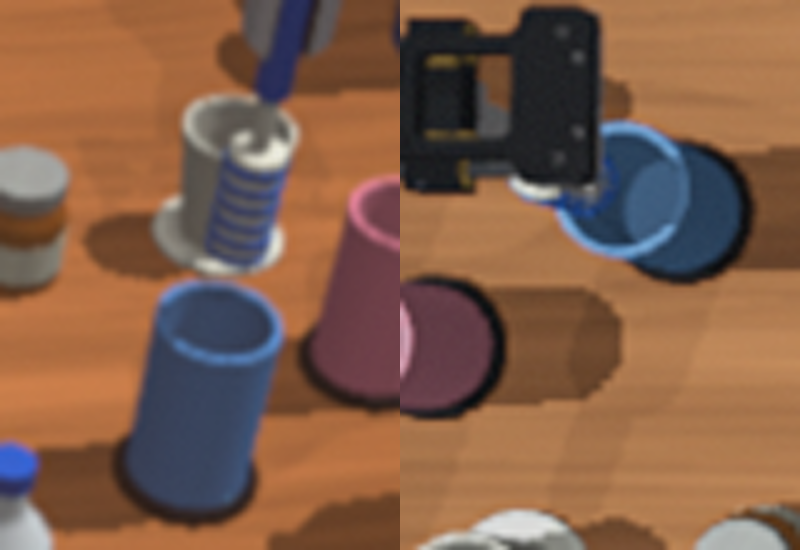

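The tip lines up with the blue flask's axis. Descending.

Request:
play_rows:
  commands:
    - [0.001,0.001,0.04,0,0,0]
    - [0,0,0.04,0,0,0]
    - [0,0,0.04,0,0,0]
    - [0,0,0.03,0,0,0]
    - [0,0,0.01,0,0,0]
    - [0,0,0,0,0,0]
    - [0,0,0,0,0,0]

```text
time_s: 15.15
tcp_pos: [0.6291, 0.2636, 0.1845]
orientation: [1.0, 0.0, 0.001, -0.001]
wrist_force: [0.0, 0.5, 0.0]
width: 0.02
grasp_force: 30.0
```

Request:
play_rows:
  commands:
    - [0,0,0.002,0,0,0]
    - [0,0,0.002,0,0,0]
    - [0,0,0,0,0,0]
    - [0,0,0,0,0,0]

```text
time_s: 15.65
tcp_pos: [0.6283, 0.2628, 0.1789]
orientation: [1.0, -0.0, 0.0, -0.0]
wrist_force: [0.8, -1.0, -0.1]
width: 0.0197
grasp_force: 30.0
```

Request:
play_rows:
  commands:
    - [0,0,0.002,0,0,0]
    - [0,0,0,0,0,0]
    - [0,0,0,0,0,0]

```text
time_s: 16.02
tcp_pos: [0.6282, 0.2628, 0.1768]
orientation: [1.0, -0.0, -0.0, 0.0]
wrist_force: [-0.3, -0.6, -0.6]
width: 0.0193
grasp_force: 30.0
```

Request:
play_rows:
  commands:
    - [0,0,0.002,0,0,0]
    - [0,0,0,0,0,0]
    - [0,0,0,0,0,0]

```text
time_s: 16.4
tcp_pos: [0.6285, 0.263, 0.1756]
orientation: [1.0, -0.0, 0.0, -0.0]
wrist_force: [-0.9, 0.1, 5.8]
width: 0.0194
grasp_force: 30.0
```

Request:
play_rows:
  commands:
    - [0,0,-0.042,0,0,0]
    - [0,0,-0.042,0,0,0]
    - [0,0,-0.042,0,0,0]
    - [0,0,0,0,0,0]
    - [0,0,0,0,0,0]

```text
time_s: 17.02
tcp_pos: [0.6276, 0.2625, 0.2996]
orientation: [1.0, -0.0, -0.001, 0.0]
wrist_force: [0.0, -0.6, -2.0]
width: 0.0197
grasp_force: 30.0
```

Request:
play_rows:
  commands:
    - [0,0,0.042,0,0,0]
    - [0,0,0.042,0,0,0]
    - [0,0,0.035,0,0,0]
    - [0,0,0.006,0,0,0]
    - [0,0,0.001,0,0,0]
    - [0,0,0,0,0,0]

```text
time_s: 17.77
tcp_pos: [0.6266, 0.2621, 0.1735]
orientation: [1.0, -0.0, -0.002, 0.001]
wrist_force: [-0.5, -0.5, 1.3]
width: 0.0195
grasp_force: 30.0
```

Request:
play_rows:
  commands:
    - [0,0,-0.042,0,0,0]
    - [0,0,-0.042,0,0,0]
    - [0,0,-0.042,0,0,0]
    - [0,0,0,0,0,0]
    - [0,0,0,0,0,0]
    - [0,0,-0.04,0,0,0]
    - [0,0,0,0,0,0]

```text
time_s: 18.65
tcp_pos: [0.629, 0.2634, 0.3416]
orientation: [1.0, -0.0, 0.001, -0.001]
wrist_force: [-0.4, -0.0, -1.6]
width: 0.0196
grasp_force: 30.0
```

Request:
play_rows:
  commands:
    - [-0.045,-0.0184,0,0,0,0]
    - [-0.045,-0.0184,0,0,0,0]
    - [-0.045,-0.0184,0,0,0,0]
    - [-0.045,-0.0184,0,0,0,0]
    - [-0.045,-0.0184,0,0,0,0]
    - [0,0,0,0,0,0]
    - [0,0,0,0,0,0]

```text
time_s: 19.52
tcp_pos: [0.4034, 0.354, 0.3395]
orientation: [1.0, -0.0, -0.001, 0.001]
wrist_force: [0.9, 0.6, -0.8]
width: 0.0195
grasp_force: 30.0
```

```bash
python3 - <<'E'
from h import *
np.set_printoptions(precision=4,suppress=True)
a=eyes.snapshot("scene");b=eyes.snapshot("top");o=observe();t=o["tcp_pos"];print(t)
for s in (a,b):
    for r in spotter.spot_point(s,"brush_tip")[:1]: print(r,atz(s,r["location"],t[2]-.163))
    for r in spotter.spot_point(s,"stand_in")[:1]: print(r,atz(s,r["location"],.01))
cv2.imwrite("pics/c6.png",np.hstack([cv2.resize(s["img"][y:y+110,x:x+80],None,fx=5,fy=5,interpolation=cv2.INTER_CUBIC) for s,x,y in ((a,360,110),(b,100,210))]))
E
```

```text
[0.4043 0.3538 0.3398]
{'location': [404.7, 155.6], 'p': 0.9} [0.4093 0.3641 0.1768]
{'location': [129.2, 272.8], 'p': 0.59} [0.4033 0.3594 0.1768]
{'location': [153.3, 266.1], 'p': 0.66} [0.4046 0.3553 0.01  ]
```

View pics/c6.png

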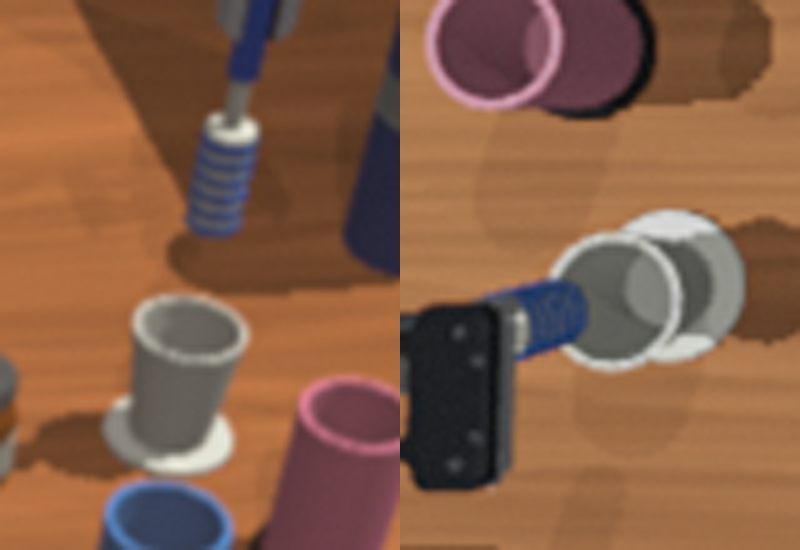

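The tip is about 3 mm off in +x and +y. I'll correct and lower it into the stand.

Request:
play_rows:
  commands:
    - [-0.002,0.002,0.04,0,0,0]
    - [0,0,0.04,0,0,0]
    - [0,0,0.04,0,0,0]
    - [0,0,0.03,0,0,0]
    - [0,0,0.006,0,0,0]
    - [0,0,0,0,0,0]
    - [0,0,0,0,0,0]

```text
time_s: 20.7
tcp_pos: [0.402, 0.3536, 0.1862]
orientation: [1.0, -0.0, 0.001, -0.001]
wrist_force: [-1.0, 0.0, -1.0]
width: 0.0198
grasp_force: 30.0
```

Request:
play_rows:
  commands:
    - [0,0,0.004,0,0,0]
    - [0,0,0.004,0,0,0]
    - [0,0,0,0,0,0]
    - [0,0,0,0,0,0]

```text
time_s: 21.2
tcp_pos: [0.4012, 0.3529, 0.1769]
orientation: [1.0, -0.0, 0.0, 0.0]
wrist_force: [-0.3, 0.8, -0.7]
width: 0.0195
grasp_force: 30.0
```

Request:
play_rows:
  commands:
    - [0,0,0.002,0,0,0]
    - [0,0,0.002,0,0,0]
    - [0,0,0,0,0,0]
    - [0,0,0,0,0,0]

```text
time_s: 21.7
tcp_pos: [0.4013, 0.3529, 0.1729]
orientation: [1.0, -0.0, 0.0, -0.0]
wrist_force: [-0.0, -0.3, -0.9]
width: 0.0195
grasp_force: 30.0
```

Request:
play_rows:
  commands:
    - [0,0,0.0015,0,0,0]
    - [0,0,0,0,0,0]
    - [0,0,0,0,0,0]

```text
time_s: 22.08
tcp_pos: [0.4013, 0.3529, 0.1714]
orientation: [1.0, -0.0, 0.0, -0.0]
wrist_force: [0.8, -0.1, -0.8]
width: 0.0196
grasp_force: 30.0
```

Request:
play_rows:
  commands:
    - [0,0,0,0,0,0]
    - [0,0,0,0,0,0]
    - [0,0,0,0,0,0]
    - [0,0,0,0,0,0]
    - [0,0,0,0,0,0]
  jaw: 0.06

```text
time_s: 22.7
tcp_pos: [0.4012, 0.3529, 0.1714]
orientation: [1.0, -0.0, 0.0, 0.0]
wrist_force: [0.6, -0.2, 1.1]
width: 0.0597
grasp_force: 0.0
```

Request:
play_rows:
  commands:
    - [0,0,0,0,0,0]
    - [0,0,0,0,0,0]
    - [0,0,-0.03,0,0,0]
    - [0,0,-0.05,0,0,0]
    - [0,0,-0.06,0,0,0]
    - [0,0,0,0,0,0]
  jaw: 0.094

```text
time_s: 23.45
tcp_pos: [0.4032, 0.3551, 0.316]
orientation: [1.0, -0.0, 0.004, -0.003]
wrist_force: [1.0, -0.9, -0.5]
width: 0.0938
grasp_force: 0.0
```

```bash
python3 - <<'E'
from h import *
a=eyes.snapshot("scene");b=eyes.snapshot("top");o=observe();print(o["tcp_pos"],o["width"])
cv2.imwrite("pics/c7.png",np.hstack([cv2.resize(s["img"][y:y+110,x:x+80],None,fx=5,fy=5,interpolation=cv2.INTER_CUBIC) for s,x,y in ((a,360,110),(b,100,210))]))
E
```

```text
[0.40120586 0.35278664 0.31155717] 0.09407249587078416
```

View pics/c7.png

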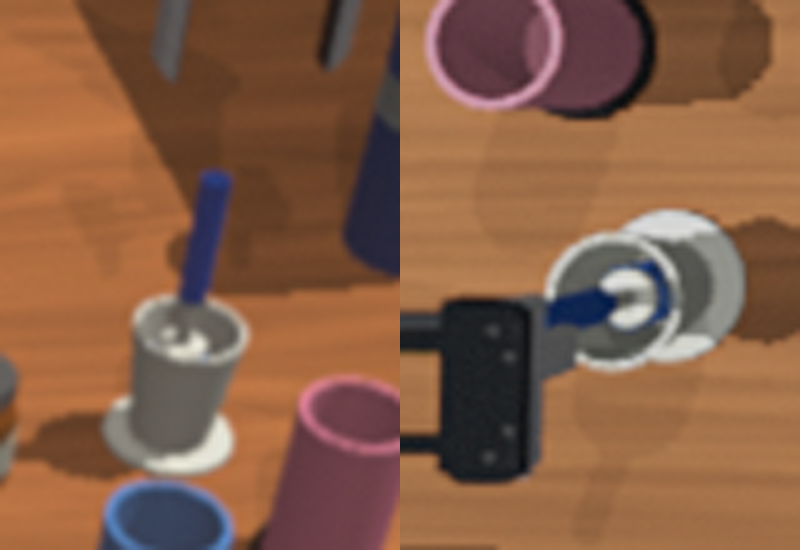

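The brush stands in the stand and the gripper is clear of it. Now I'll re-measure the pots.

```bash
cat > pots.py <<'E'
from h import *
np.set_printoptions(precision=4,suppress=True)
a=eyes.snapshot("scene");b=eyes.snapshot("top");print(observe()["tcp_pos"])
m=hsv(b,(70,60,80),(95,255,255));n,l,st,ce=cv2.connectedComponentsWithStats(m.astype(np.uint8))
ma=hsv(a,(70,60,60),(95,255,255))
for i in range(1,n):
    if 60<st[i,4]<800:
        p=atz(b,ce[i],.047)[:2]
        k=near(a,ma,(*p,.045),14)
        print(p,st[i,4],fit([b],[l==i],p,[(.03,.038,.03,.05)]),fit([a],[k],p,[(.03,.038,.03,.05)]),fit([a,b],[k,l==i],p,[(.03,.038,.03,.05)]))
E
python3 pots.py
```

```text
[0.4006 0.3521 0.31  ]
[ 0.6367 -0.2337] 336 (array([ 0.6363, -0.235 ]), np.float64(0.08943089430894313)) (array([ 0.6367, -0.2313]), np.float64(0.21003134796238243)) (array([ 0.636 , -0.2346]), np.float64(0.30924513579501123))
[ 0.5831 -0.3494] 340 (array([ 0.5829, -0.3491]), np.float64(0.09333333333333338)) (array([ 0.5833, -0.3466]), np.float64(0.1895424836601307)) (array([ 0.583 , -0.3494]), np.float64(0.29508478509363745))
[0.5183 0.0165] 317 (array([0.519 , 0.0154]), np.float64(0.11452513966480449)) (array([0.5133, 0.0205]), np.float64(0.18287937743190663)) (array([0.5163, 0.0174]), np.float64(0.34041822721598003))
[ 0.5211 -0.2666] 339 (array([ 0.5211, -0.2666]), np.float64(0.10079575596816981)) (array([ 0.5237, -0.2645]), np.float64(0.18014705882352944)) (array([ 0.5213, -0.2663]), np.float64(0.2971543162719634))
[ 0.4821 -0.3763] 340 (array([ 0.4813, -0.3778]), np.float64(0.1282051282051282)) (array([ 0.4786, -0.3748]), np.float64(0.2053231939163498)) (array([ 0.4814, -0.3749]), np.float64(0.3424908424908425))
[ 0.3525 -0.3348] 350 (array([ 0.3533, -0.3337]), np.float64(0.1048593350383632)) (array([ 0.349 , -0.3337]), np.float64(0.17647058823529416)) (array([ 0.354 , -0.3336]), np.float64(0.3029871977240399))
```

Request:
play_rows:
  commands:
    - [0.0196,0.0489,0,0,0,0]
    - [0.0196,0.0489,0,0,0,0]
    - [0.0196,0.0489,0,0,0,0]
    - [0.0196,0.0489,0,0,0,0]
    - [0.0196,0.0489,0,0,0,0]
    - [0.0196,0.0489,0,0,0,0]
    - [0.0196,0.0489,0,0,0,0]
    - [0.0196,0.0489,0,0,0,0]

```text
time_s: 24.65
tcp_pos: [0.5576, -0.0399, 0.3096]
orientation: [1.0, 0.0, -0.002, -0.0]
wrist_force: [0.2, -0.0, -0.8]
width: 0.0938
grasp_force: 0.0
```

Request:
play_rows:
  commands:
    - [0.0196,0.0489,0,0,0,0]
    - [0.0196,0.0489,0,0,0,0]
    - [0.0196,0.0489,0,0,0,0]
    - [0.0196,0.0489,0,0,0,0]
    - [0,0,0.05,0,0,0]
    - [0,0,0.05,0,0,0]
    - [0,0,0,0,0,0]
    - [0,0,0,0,0,0]

```text
time_s: 25.65
tcp_pos: [0.637, -0.234, 0.2122]
orientation: [1.0, 0.0, 0.0, 0.0]
wrist_force: [0.2, 0.4, 0.4]
width: 0.0938
grasp_force: 0.0
```

```bash
python3 pots.py | cut -c1-90
```

```text
[ 0.6378 -0.2342  0.2137]
[ 0.6242 -0.2363] 164 (array([ 0.6332, -0.232 ]), np.float64(0.5531335149863761)) (array([
[0.5183 0.0165] 317 (array([0.519 , 0.0154]), np.float64(0.11452513966480449)) (array([0.5
[ 0.5212 -0.2662] 334 (array([ 0.5218, -0.2661]), np.float64(0.10933333333333328)) (array(
[ 0.3802 -0.3871] 332 (array([ 0.3823, -0.384 ]), np.float64(0.7192982456140351)) (array([
```

One pot (the near one) seems to have been knocked aside; it isn't one I need. Going down on the first pot.

Request:
play_rows:
  commands:
    - [-0.001,0,0.05,0,0,0]
    - [0,0,0.05,0,0,0]
    - [0,0,0.045,0,0,0]
    - [0,0,0.029,0,0,0]
    - [0,0,0,0,0,0]
    - [0,0,0,0,0,0]

```text
time_s: 26.5
tcp_pos: [0.6372, -0.2345, 0.0398]
orientation: [1.0, -0.0, 0.002, 0.001]
wrist_force: [0.3, -0.1, 0.2]
width: 0.094
grasp_force: 0.0
```

Request:
play_rows:
  commands:
    - [0,0,0,0,0,0]
    - [0,0,0,0,0,0]
    - [0,0,0,0,0,0]
    - [0,0,0,0,0,0]
    - [0,0,0,0,0,0]
    - [0,0,0,0,0,0]
  jaw: 0.04
  grip_force: 15

```text
time_s: 27.25
tcp_pos: [0.6354, -0.234, 0.0376]
orientation: [1.0, -0.0, 0.0, 0.0]
wrist_force: [-1.4, 0.3, 3.6]
width: 0.06
grasp_force: 15.0
```

Request:
play_rows:
  commands:
    - [0,0,-0.05,0,0,0]
    - [0,0,-0.05,0,0,0]
    - [-0.0043,-0.0496,0,0,0,0]
    - [-0.0043,-0.0496,0,0,0,0]
    - [-0.0043,-0.0496,0,0,0,0]
    - [-0.0043,-0.0496,0,0,0,0]
    - [-0.0043,-0.0496,0,0,0,0]
    - [0,0,0,0,0,0]

```text
time_s: 28.25
tcp_pos: [0.6131, 0.0209, 0.137]
orientation: [1.0, 0.004, -0.001, -0.002]
wrist_force: [0.2, -0.5, -1.6]
width: 0.0599
grasp_force: 15.0
```

Request:
play_rows:
  commands:
    - [0,0,0.04,0,0,0]
    - [0,0,0.03,0,0,0]
    - [0,0,0.015,0,0,0]
    - [0,0,0.004,0,0,0]
    - [0,0,0.003,0,0,0]
    - [0,0,0,0,0,0]
    - [0,0,0,0,0,0]

```text
time_s: 29.12
tcp_pos: [0.6145, 0.0141, 0.0462]
orientation: [1.0, -0.0, 0.001, -0.0]
wrist_force: [-0.7, -0.2, -1.0]
width: 0.0596
grasp_force: 15.0
```

Request:
play_rows:
  commands:
    - [0,0,0.0015,0,0,0]
    - [0,0,0,0,0,0]

```text
time_s: 29.38
tcp_pos: [0.6139, 0.0141, 0.044]
orientation: [1.0, -0.0, 0.0, -0.0]
wrist_force: [-0.2, 0.2, -0.8]
width: 0.0595
grasp_force: 15.0
```

Request:
play_rows:
  commands:
    - [0,0,0,0,0,0]
    - [0,0,0,0,0,0]
    - [0,0,0,0,0,0]
    - [0,0,0,0,0,0]
    - [0,0,-0.04,0,0,0]
    - [0,0,-0.05,0,0,0]
    - [0,0,-0.02,0,0,0]
    - [0,0,0,0,0,0]
  jaw: 0.078

```text
time_s: 30.38
tcp_pos: [0.6151, 0.0141, 0.1556]
orientation: [1.0, -0.0, 0.002, -0.0]
wrist_force: [1.0, -0.7, 0.2]
width: 0.0779
grasp_force: 0.0
```

```bash
python3 pots.py | cut -c1-90
```

```text
[0.6132 0.014  0.1531]
[ 0.5835 -0.3492] 337 (array([ 0.5829, -0.3489]), np.float64(0.10372340425531912)) (array(
[ 0.5209 -0.2658] 328 (array([ 0.5212, -0.2641]), np.float64(0.12997347480106103)) (array(
[ 0.4822 -0.3755] 330 (array([ 0.4815, -0.378 ]), np.float64(0.1516709511568124)) (array([
[0.4054 0.07  ] 338 (array([0.4034, 0.0919]), np.float64(0.703971119133574)) (array([0.385
[ 0.3526 -0.3345] 345 (array([ 0.3533, -0.3338]), np.float64(0.11764705882352944)) (array(
```

The near pot hasn't moved after all; that detection was the arm's teal cap. Next pot is at (0.521,-0.266).

Request:
play_rows:
  commands:
    - [-0.0153,0.0467,0,0,0,0]
    - [-0.0153,0.0467,0,0,0,0]
    - [-0.0153,0.0467,0,0,0,0]
    - [-0.0153,0.0467,0,0,0,0]
    - [-0.0153,0.0467,0,0,0,0]
    - [-0.0153,0.0467,0,0,0,0]
    - [0,0,0,0,0,0]
    - [0,0,0,0,0,0]
  jaw: 0.094

```text
time_s: 31.48
tcp_pos: [0.5216, -0.2651, 0.1526]
orientation: [1.0, -0.0, -0.001, -0.001]
wrist_force: [-0.1, 0.8, 0.6]
width: 0.094
grasp_force: 0.0
```

```bash
python3 pots.py | cut -c1-90
```

```text
[ 0.5224 -0.264   0.1531]
[ 0.5907 -0.0252] 318 (array([ 0.5923, -0.0257]), np.float64(0.10422535211267603)) (array(
[ 0.5949 -0.3399] 133 (array([ 0.5946, -0.3406]), np.float64(0.6453333333333333)) (array([
[0.5183 0.0165] 319 (array([0.5189, 0.0154]), np.float64(0.10644257703081228)) (array([0.5
[ 0.3529 -0.3252] 223 (array([ 0.3534, -0.3338]), np.float64(0.42966751918158563)) (array(
[ 0.2316 -0.4358] 144 (array([ 0.2304, -0.4317]), np.float64(0.7806451612903226)) (array([
[ 0.2118 -0.3502] 85 (array([ 0.2096, -0.3513]), np.float64(0.7941888619854721)) (array([
```

The pot I placed in the tray has shifted to (0.592,-0.025). Let me look.

```bash
python3 - <<'E'
from h import *
a=eyes.snapshot("scene");b=eyes.snapshot("top")
cv2.imwrite("pics/c8.png",np.hstack([cv2.resize(s["img"][y:y+110,x:x+100],None,fx=4,fy=4,interpolation=cv2.INTER_CUBIC) for s,x,y in ((a,240,190),(b,235,160))]))
E
```

```text
(no output)
```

View pics/c8.png

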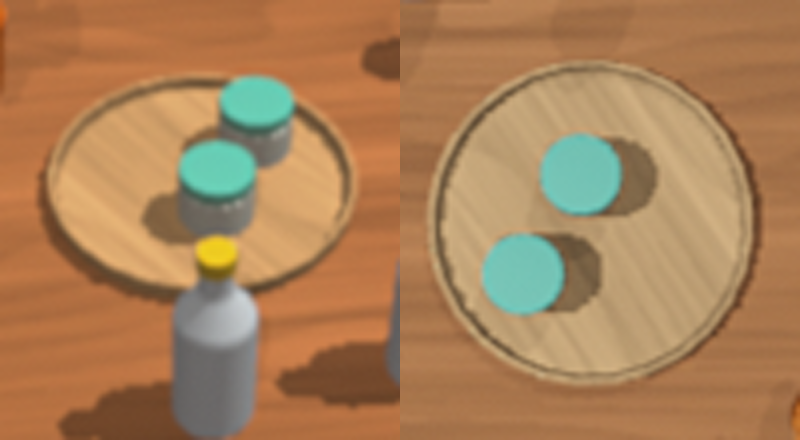

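Both tray pots stand upright at about (0.519,0.016) and (0.592,-0.025), so that was the announced knock. I'll fit the other two at (0.497,-0.073) and (0.561,-0.102). Grasping the second pot.

Request:
play_rows:
  commands:
    - [-0.001,0.001,0.04,0,0,0]
    - [0,0,0.04,0,0,0]
    - [0,0,0.025,0,0,0]
    - [0,0,0.008,0,0,0]
    - [0,0,0,0,0,0]
    - [0,0,0,0,0,0]

```text
time_s: 32.42
tcp_pos: [0.522, -0.2673, 0.0421]
orientation: [1.0, 0.0, 0.001, 0.0]
wrist_force: [0.0, 0.4, 0.3]
width: 0.0937
grasp_force: 0.0
```

Request:
play_rows:
  commands:
    - [0,0,0,0,0,0]
    - [0,0,0,0,0,0]
    - [0,0,0,0,0,0]
    - [0,0,0,0,0,0]
    - [0,0,0,0,0,0]
    - [0,0,0,0,0,0]
  jaw: 0.04

```text
time_s: 33.17
tcp_pos: [0.521, -0.2672, 0.041]
orientation: [1.0, -0.0, 0.0, 0.0]
wrist_force: [-0.3, 0.3, 1.7]
width: 0.0597
grasp_force: 15.0
```

Request:
play_rows:
  commands:
    - [0,0,-0.05,0,0,0]
    - [0,0,-0.05,0,0,0]
    - [-0.006,-0.0485,0,0,0,0]
    - [-0.006,-0.0485,0,0,0,0]
    - [-0.006,-0.0485,0,0,0,0]
    - [-0.006,-0.0485,0,0,0,0]
    - [0,0,0,0,0,0]
    - [0,0,0,0,0,0]

```text
time_s: 34.17
tcp_pos: [0.4972, -0.0736, 0.1409]
orientation: [1.0, -0.0, 0.0, 0.0]
wrist_force: [-0.4, -0.7, 0.2]
width: 0.0598
grasp_force: 15.0
```

Request:
play_rows:
  commands:
    - [0,0,0.04,0,0,0]
    - [0,0,0.03,0,0,0]
    - [0,0,0.015,0,0,0]
    - [0,0,0.006,0,0,0]
    - [0,0,0.0025,0,0,0]
    - [0,0,0,0,0,0]
    - [0,0,0,0,0,0]
    - [0,0,0,0,0,0]

```text
time_s: 35.17
tcp_pos: [0.4974, -0.0731, 0.0478]
orientation: [1.0, -0.0, 0.0, 0.0]
wrist_force: [0.3, -0.3, -0.9]
width: 0.0597
grasp_force: 15.0
```

Request:
play_rows:
  commands:
    - [0,0,0.001,0,0,0]
    - [0,0,0,0,0,0]

```text
time_s: 35.42
tcp_pos: [0.4973, -0.0731, 0.047]
orientation: [1.0, -0.0, 0.0, 0.0]
wrist_force: [-0.6, 0.1, 5.7]
width: 0.0599
grasp_force: 15.0
```

Request:
play_rows:
  commands:
    - [0,0,0,0,0,0]
    - [0,0,0,0,0,0]
    - [0,0,0,0,0,0]
    - [0,0,0,0,0,0]
    - [0,0,-0.04,0,0,0]
    - [0,0,-0.05,0,0,0]
    - [0,0,-0.02,0,0,0]
    - [0,0,0,0,0,0]
  jaw: 0.076

```text
time_s: 36.42
tcp_pos: [0.4981, -0.0733, 0.1577]
orientation: [1.0, -0.0, 0.002, 0.0]
wrist_force: [-0.4, 0.5, -0.4]
width: 0.0759
grasp_force: 0.0
```

```bash
python3 pots.py | cut -c1-90
```

```text
[ 0.4965 -0.0731  0.1557]
[ 0.5905 -0.0253] 319 (array([ 0.5916, -0.0262]), np.float64(0.10893854748603349)) (array(
[ 0.583  -0.3493] 340 (array([ 0.5829, -0.3491]), np.float64(0.09333333333333338)) (array(
[0.5264 0.0267] 131 (array([0.5188, 0.0182]), np.float64(0.6340782122905029)) (array([0.50
[ 0.4821 -0.3753] 327 (array([ 0.4812, -0.3765]), np.float64(0.1506493506493507)) (array([
[ 0.3525 -0.3348] 351 (array([ 0.3539, -0.3338]), np.float64(0.11586901763224178)) (array(
[ 0.1806 -0.0648] 163 (array([ 0.1752, -0.0571]), np.float64(0.74)) (array([ 0.1606, -0.08
[ 0.1795 -0.1584] 85 (array([ 0.1783, -0.1556]), np.float64(0.8140096618357489)) (array([
```

Request:
play_rows:
  commands:
    - [0.0144,0.046,0,0,0,0]
    - [0.0144,0.046,0,0,0,0]
    - [0.0144,0.046,0,0,0,0]
    - [0.0144,0.046,0,0,0,0]
    - [0.0144,0.046,0,0,0,0]
    - [0.0144,0.046,0,0,0,0]
    - [0,0,0,0,0,0]
    - [0,0,0,0,0,0]
  jaw: 0.094

```text
time_s: 37.52
tcp_pos: [0.5825, -0.3476, 0.1543]
orientation: [1.0, 0.0, -0.001, -0.001]
wrist_force: [-0.3, -0.7, 0.4]
width: 0.0942
grasp_force: 0.0
```

Request:
play_rows:
  commands:
    - [0,0,0.04,0,0,0]
    - [0,0,0.04,0,0,0]
    - [0,0,0.025,0,0,0]
    - [0,0,0.009,0,0,0]
    - [0,0,0,0,0,0]
    - [0,0,0,0,0,0]

```text
time_s: 38.28
tcp_pos: [0.5843, -0.3491, 0.0437]
orientation: [1.0, 0.0, 0.001, 0.0]
wrist_force: [0.2, -0.7, -0.3]
width: 0.0936
grasp_force: 0.0
```

Request:
play_rows:
  commands:
    - [0,0,0,0,0,0]
    - [0,0,0,0,0,0]
    - [0,0,0,0,0,0]
    - [0,0,0,0,0,0]
    - [0,0,0,0,0,0]
    - [0,0,0,0,0,0]
  jaw: 0.04

```text
time_s: 39.02
tcp_pos: [0.5834, -0.3492, 0.0425]
orientation: [1.0, -0.0, 0.0, 0.0]
wrist_force: [-0.7, 0.6, 2.0]
width: 0.0596
grasp_force: 15.0
```

Request:
play_rows:
  commands:
    - [0,0,-0.05,0,0,0]
    - [0,0,-0.05,0,0,0]
    - [-0.0045,-0.0494,0,0,0,0]
    - [-0.0045,-0.0494,0,0,0,0]
    - [-0.0045,-0.0494,0,0,0,0]
    - [-0.0045,-0.0494,0,0,0,0]
    - [-0.0045,-0.0494,0,0,0,0]
    - [0,0,0,0,0,0]

```text
time_s: 40.02
tcp_pos: [0.5607, -0.0962, 0.1423]
orientation: [1.0, 0.004, -0.0, -0.002]
wrist_force: [0.2, -0.6, -0.5]
width: 0.0596
grasp_force: 15.0
```

Request:
play_rows:
  commands:
    - [0,0,0,0,0,0]
    - [0,0,0.04,0,0,0]
    - [0,0,0.03,0,0,0]
    - [0,0,0.015,0,0,0]
    - [0,0,0.006,0,0,0]
    - [0,0,0.0025,0,0,0]
    - [0,0,0,0,0,0]
    - [0,0,0,0,0,0]

```text
time_s: 41.02
tcp_pos: [0.5615, -0.1022, 0.0496]
orientation: [1.0, -0.0, 0.001, 0.0]
wrist_force: [-0.0, -0.1, -0.4]
width: 0.0597
grasp_force: 15.0
```

Request:
play_rows:
  commands:
    - [0,0,0.001,0,0,0]
    - [0,0,0,0,0,0]

```text
time_s: 41.28
tcp_pos: [0.5614, -0.1022, 0.0485]
orientation: [1.0, -0.0, 0.001, 0.0]
wrist_force: [-0.6, 0.2, 4.9]
width: 0.0598
grasp_force: 15.0
```

Request:
play_rows:
  commands:
    - [0,0,0,0,0,0]
    - [0,0,0,0,0,0]
    - [0,0,0,0,0,0]
    - [0,0,0,0,0,0]
    - [0,0,-0.04,0,0,0]
    - [0,0,-0.06,0,0,0]
    - [0,0,-0.06,0,0,0]
    - [0,0,-0.04,0,0,0]
  jaw: 0.076

```text
time_s: 42.28
tcp_pos: [0.5616, -0.1022, 0.2509]
orientation: [1.0, -0.0, 0.002, 0.0]
wrist_force: [0.9, 0.3, -0.8]
width: 0.0757
grasp_force: 0.0
```

Request:
play_rows:
  commands:
    - [-0.02,0.05,0,0,0,0]
    - [-0.02,0.05,0,0,0,0]
    - [-0.02,0.05,0,0,0,0]
    - [-0.02,0.05,0,0,0,0]
    - [-0.02,0.05,0,0,0,0]
    - [-0.02,0.05,0,0,0,0]
    - [-0.02,0.05,0,0,0,0]
    - [0,0,0,0,0,0]

```text
time_s: 43.28
tcp_pos: [0.4168, -0.4572, 0.2475]
orientation: [1.0, -0.004, -0.001, 0.001]
wrist_force: [0.6, 0.8, -0.7]
width: 0.0759
grasp_force: 0.0
```

```bash
python3 pots.py | cut -c1-90; python3 - <<'E'
from h import *
a=eyes.snapshot("scene");b=eyes.snapshot("top")
cv2.imwrite("pics/s9.png",a["img"]);cv2.imwrite("pics/t9.png",b["img"])
E
```

```text
[ 0.4206 -0.4518  0.2475]
[ 0.5908 -0.0253] 319 (array([ 0.5923, -0.0262]), np.float64(0.1039325842696629)) (array([
[ 0.5615 -0.1024] 325 (array([ 0.5625, -0.1013]), np.float64(0.0870786516853933)) (array([
[0.5184 0.0165] 318 (array([0.5191, 0.0155]), np.float64(0.10924369747899154)) (array([0.5
[ 0.4976 -0.0737] 323 (array([ 0.4984, -0.0728]), np.float64(0.0977653631284916)) (array([
[ 0.4821 -0.3764] 341 (array([ 0.4814, -0.3779]), np.float64(0.12339331619537275)) (array(
[ 0.3525 -0.3348] 351 (array([ 0.3539, -0.3338]), np.float64(0.11586901763224178)) (array(
```

View pics/s9.png

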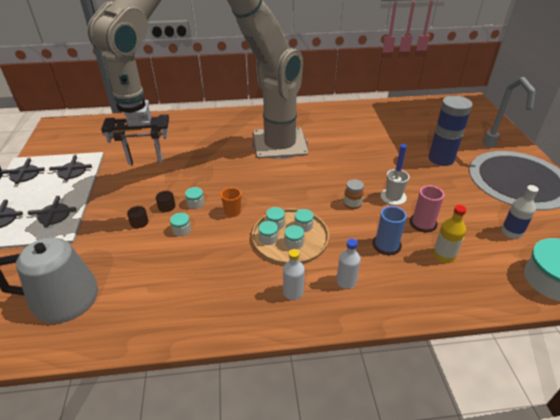

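View pics/t9.png

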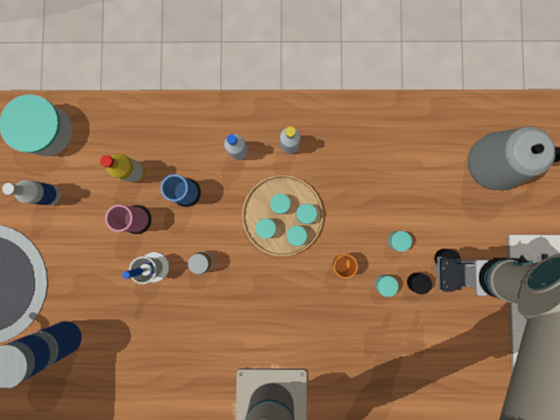

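Both views show four upright pots in the tray (top view ~(280,204), (307,214), (265,228), (297,236)) and two pots left standing on the worktop. The brush is in its stand, and the bystanders and black look-alikes have not moved. Handing in.

```bash
python3 -c "
from workcell import sign_off
print(sign_off())"
```

```text
the job is handed in; nothing more can be done
None
```

I handed the job in at about 43 s: pink then blue flask brushed with two full strokes each, brush back head down in its stand, and four pots upright in the tray with two left on the worktop; no verdict came back.

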